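# Re-set the depth stop and lock its jam nut

## Robot

A 6-joint arm with a two-finger parallel gripper is mounted at the origin on a cart in front of the work surface, level with it; the furniture and walls round the work are solid. World frame = base frame: x ahead of the robot, y to its left, z up, the work surface at z = 0. Lengths are in m, angles in rad, forces in N, time in s.
With the tool pointing down it reaches from about 0.35 to 0.775 m from the base axis. Payload 7.3 kg.
Tool frame: the origin (TCP) lies midway between the tips of the shut fingers; the grasp point (between the pads) lies 19 mm behind it (robot.grip_depth is the z of the grasp point in the tool frame, in m); z points along the fingers, y is the line along which they close (so a half turn about z gives the same grasp; the last joint's range is limited). The gripper opens to 92 mm and grips with 3 to 60 N. Pads are 19 mm wide; open, the fingers measure 130 mm over their backs; the gripper's body (75 mm by 190 mm) begins 47 mm behind the grasp point.
Start: joints at [-1.373, 0.342, 1.524, -0, 1.275, -0.146], TCP at [0.177, -0.494, 0.227] pointing down, gripper open.
Joint ranges: [-2.53, 2.53], [-0.77, 2.02], [0.04, 2.7], [-1, 4.14], [0.28, 2.66], [-3.11, 3.11]. Speed limits (rad/s): [2.57, 2.57, 3.14, 3.14, 3.14, 3.14].

## Interface

Orientations are given as [roll, pitch, yaw] about the fixed x, y, z axes, in that order (R = Rz(yaw) Ry(pitch) Rx(roll)).
In Python, from cell import robot, viewer gives the robot as it stands.
- The arm moves only by the tool step_arm, never from a script. Its argument "increments" is a list of rows, each an object with "delta_pos": the shift along the tool's x, y, z in cm, a list of three; "dr": the turn, a rotation vector about the tool's x, y, z in degrees, a list of three; "fingers": the closure, from -1 (fully open) to 1 (shut), so that 0 is half open. In form: [{"delta_pos": [tx, ty, tz], "dr": [wx, wy, wz], "fingers": fingers}, ...]. A call has exactly 5 rows; each row is the pose to reach, as a shift and turn from the pose commanded when the call began, along the tool's axes at that moment; what a row does not reach only later rows make up. A row lasts 1/8 s, in which the tool goes at most 62.5 mm and 10.7 degrees, less where a joint would pass 70% of its speed; a pose out of reach is approached as far as the arm can. A call with a gripper value outside its range is refused whole. The fingers move at their own pace and stop on an object; "newtons" is the grip in N (left out, the last holds). Time passes only in rows, so rows that repeat a pose let the fingers close, or fill a call up. It gives the time, the measured TCP pose, the force, the opening and the grip force at its end, in the units of the state.
- robot.observe(): the state, without advancing time (a new reading comes with each control period).
- viewer.read_camera(name): name is "scene" or "side" or "wrist"; returns the picture (384x512x3 uint8, red, green, blue); there is no depth.
- viewer.camera_params(name): a dict with "K" (3x3 intrinsics, pixels), "T" (4x4, takes a point from camera to world coordinates). Camera axes: x right, y down, z forward; pixel columns grow to the right and rows downward; lengths in m; the calibration is good to about 2 mm. A picture is of the moment at which its call begins: read the wrist's pose just before it. camera_params takes no time and is no camera call; for the wrist camera it gives the pose at the moment of the call.
- robot.hand_in(): hands the job in; it is judged then, once.
The state is a dict: "time": time; "qpos": joint angles; "qvel": joint speeds; "joint_efforts": joint torques, N m; "tool_pos": TCP position; "tool_rot": TCP orientation; "contact_force": force on the tool from outside, world axes, zero at the start; "torque": the same for the moment, N m; "opening": finger opening in m; "grip_force": force on a finger pad.
Only numpy, scipy, OpenCV 4.12 (cv2) and the standard library are available. Lean on these libraries where they do the work, as an engineer would, in place of code of your own. Each camera call takes 0.05 s, during which the arm holds its last target. There are 200 camera calls.

## Task

Re-set the little blue depth stop: first free its jam nut by swinging the red-handled lever counter-clockwise, then turn the steel knob so that the white pointer stands at the red mark. Lock the nut again by pushing the lever clockwise until it is firmly tight, with about 9 N of push on the red handle and never as much as 13 N, leaving the pointer at the mark and the things lying round it undisturbed.

Things in the scene. Friction and masses are not known exactly. Their poses are not given: they have to be found in the camera images.
- jam_nut (a joint): jam nut with its lever, rad; about 0 and clamped at the start; grows counter-clockwise seen from above (loosening), to 1.1; falls clockwise (tightening), to -1.4; clamping is gone 0.2 rad after the start. Moving it takes about 5 N on the handle, square to the lever, either way; once it bears, 17 N/rad more: 9 N is right, 13 N overtight. Feel it moving: at rest it stays put and the push fades
- handle (a point): centre of the upright round red plastic handle at the lever's end: diameter 18 mm, 35 mm tall (17.5 mm above and below this point), 90 mm out from the screw's axis. The flat steel lever that carries it runs inward from its foot to the nut; lever top 19 mm below this point
- knob_center (a point): on the screw's upright axis, half-way up the round knurled steel knob (diameter 36 mm, 26 mm tall, bottom edge 13 mm below this point; dial disc of 68 mm diameter 17 mm below). All turning parts share this axis; the jam nut's lever lies below the scale plate (96 mm across). Sinks 2 mm per rad turned clockwise
- adjuster (a joint): angle of the adjuster screw with knob and pointer, rad; about 0 at the start; grows counter-clockwise seen from above; free range -1.9 to 1.9. Turning it takes 0.1 N m when the nut is loose; clamped, it is held and must not be forced
- pointer_tip (a point): just beyond the tip of the white pointer on the black dial, 36 mm from the axis; turns with the screw
- mark_tip (a point): inner end of the red mark on the fixed aluminium scale plate, 36 mm from the axis, 0.7 to 1.35 rad clockwise (seen from above) of the pointer's start; does not move in a run
- stop_head: the blue stand of the depth stop, bolted down; base 130 x 90 x 12 mm, 118 mm tall to the top of the knob; origin on the bench top, below the screw's axis; x points from the axis to the column at the back, z up; at jam_nut = 0 the lever points along -x
- screw_flange: flange of the adjuster screw, hidden within the jam nut, on the axis; what the nut clamps
- clamp_ring: hidden sprung ring within the jam nut that presses on the screw's flange, about 22 N for each newton by which the handle push exceeds 5 N. Where it starts to bear depends on the screw: after the adjustment the nut bears farther clockwise than before, by an amount that is not measured (up to 0.7 rad), so it must be felt
- padlock: brass padlock 63 x 42 x 19 mm lying near by; origin under its centre; leave alone
- cylinder_lock: brass lock cylinder 32 x 68 x 17 mm lying near by; origin under its centre; leave alone
- cutter_wheel: steel cutter wheel, 59 mm across, 6 mm thick, lying flat near by; origin under its centre; leave alone
Mind the look-alikes: they are no part of the job. Of the things that look like the stop_head, the larger one is meant.

How it is judged:
By the outcome, as a careful person would: the job done as asked, in the order asked, and still so for the second after the job is handed in, with the robot touching nothing.
It also fails if it takes over 61 s, if anything falls off the work surface, if the arm or the gripper's body presses on something with over 40 N, if the wrist force passes 120 N, or if a joint passes its speed limit or range.

## Working session

There is one attempt and no reset: what is moved stays moved. The work goes in short steps, Python scripts to look and compute and a tool call to move; the robot and the scene stay as the last step left them, time stands still between calls to the robot, and variables do not carry over. Pictures are saved under pics/ and viewed, at most 10 in all, crops included, and the job is handed in when it is done.

Besides the shell and the picture viewer there is one more tool, called by a JSON object that holds its "name" and its "arguments". step_arm: Moves the arm, as the interface text tells. Its arguments: {"type":"object","properties":{"increments":{"type":"array"},"newtons":{"type":"number"}},"required":["increments"]}

```bash
ls; mkdir -p pics
python3 - <<'E'
from cell import robot, viewer
import cv2,numpy as np
a=viewer.read_camera("scene");b=viewer.read_camera("side")
np.save("a.npy",a);np.save("b.npy",b)
cv2.imwrite("pics/scene.png",a[:,:,::-1]);cv2.imwrite("pics/side.png",b[:,:,::-1])
for n in("scene","side","wrist"):
  p=viewer.camera_params(n);print(n,np.round(p["K"],1).tolist(),np.round(p["T"],3).tolist())
print(robot.observe())
E
```

```text
pics
scene [[430.9, 0.0, 254.6], [0.0, 430.9, 184.1], [0.0, 0.0, 1.0]] [[-0.531, -0.603, 0.595, 0.017], [-0.847, 0.375, -0.376, 0.295], [0.004, -0.704, -0.71, 0.705], [0.0, 0.0, 0.0, 1.0]]
side [[462.7, 0.0, 253.7], [0.0, 462.7, 194.7], [0.0, 0.0, 1.0]] [[-0.966, -0.146, 0.212, 0.327], [-0.258, 0.555, -0.791, 0.742], [-0.002, -0.819, -0.574, 0.672], [0.0, 0.0, 0.0, 1.0]]
wrist [[310.7, 0.0, 254.0], [0.0, 310.7, 194.1], [0.0, 0.0, 1.0]] [[0.337, -0.908, -0.249, 0.244], [-0.941, -0.326, -0.087, -0.471], [-0.002, 0.264, -0.965, 0.384], [0.0, 0.0, 0.0, 1.0]]
{'time': 0.1, 'qpos': array([-1.37302440e+00,  3.42639435e-01,  1.52489027e+00, -2.10092994e-05,
        1.27540306e+00, -1.46030067e-01]), 'qvel': array([-0.00148348, -0.00027086, -0.00324868,  0.00039715,  0.00062475,
        0.00020264]), 'joint_efforts': array([ 1.67456783e-03, -4.32005739e+01, -2.44694030e+01,  7.18666962e-02,
        5.26275916e-02, -5.12166002e-05]), 'tool_pos': array([ 0.17689159, -0.49392934,  0.22613242]), 'tool_rot': array([-3.14026389e+00, -1.75123847e-04,  3.43808010e-01]), 'contact_force': array([-0.47140301,  0.60373706, -0.11270834]), 'torque': array([-0.04006694, -0.01567845,  0.00970487]), 'grip_force': 0.0, 'opening': 0.09209982170808867}
```

View pics/scene.png

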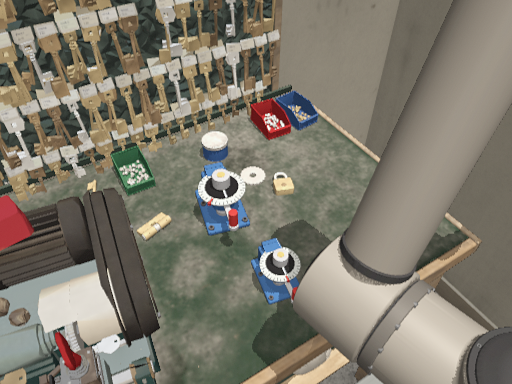

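View pics/side.png

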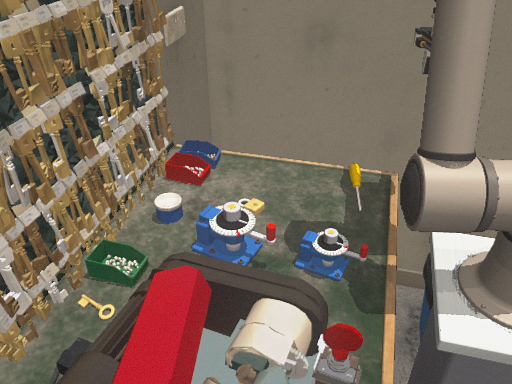

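The stop-head candidates are at (221,190) and (280,265) in scene, or (232,225) and (330,245) in side. The one at (221,190) looks larger and has the padlock, cutter wheel and lock cylinder around it. I'll confirm in an enlarged crop.

Run:
```python
import cv2,numpy as np
a=np.load("a.npy");b=np.load("b.npy")
c=cv2.resize(a[155:245,180:270,::-1],None,fx=6,fy=6,interpolation=cv2.INTER_CUBIC)[:540]
d=cv2.resize(b[190:275,185:285,::-1],None,fx=6,fy=6,interpolation=cv2.INTER_CUBIC)
cv2.imwrite("pics/c1.png",c);cv2.imwrite("pics/c2.png",d)
```

```text
(no output)
```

View pics/c1.png

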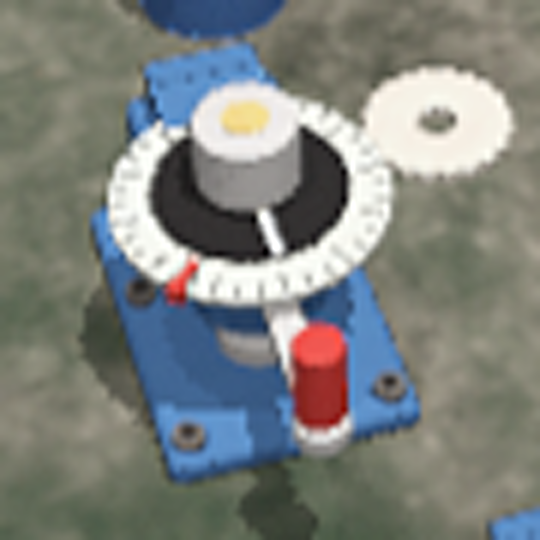

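View pics/c2.png

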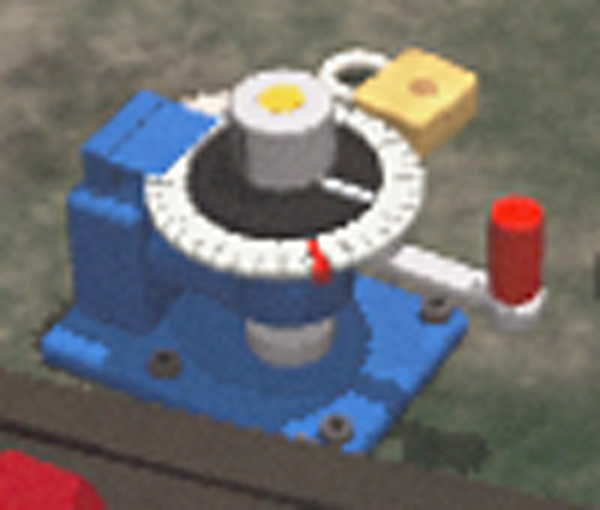

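```bash
cat > h.py <<'E'
import numpy as np,cv2
from cell import robot,viewer
C={n:viewer.camera_params(n) for n in("scene","side")}
def ray(n,uv,P=None):
    P=P or C[n];d=np.linalg.inv(P["K"])@[uv[0],uv[1],1];return P["T"][:3,3],P["T"][:3,:3]@d
def onz(n,uv,z,P=None):
    o,d=ray(n,uv,P);return o+d*(z-o[2])/d[2]
def tri(p,q):
    o,d=ray("scene",p);r,e=ray("side",q)
    d=d/np.linalg.norm(d);e=e/np.linalg.norm(e)
    A=np.eye(3)-np.outer(d,d);B=np.eye(3)-np.outer(e,e)
    x=np.linalg.solve(A+B,A@o+B@r);return x,np.linalg.norm(A@(x-o))+np.linalg.norm(B@(x-r))
E
python3 - <<'E'
from h import *
np.set_printoptions(precision=4,suppress=True)
c=lambda x,y:(180+x/6-.4,155+y/6-.4)
s=lambda x,y:(185+x/6-.4,190+y/6-.4)
pts=dict(knobtop=((246,118),(282,100)),htop=((321,342),(518,212)),ptr=((281,250),(375,196)),mark=((192,264),(313,242)))
R={}
for k,(p,q) in pts.items():
    x,e=tri(c(*p),s(*q));R[k]=x
    z={'knobtop':.118,'ptr':.088,'mark':.088}.get(k,x[2])
    print(k,x,e,onz("scene",c(*p),z),onz("side",s(*q),z))
for k in R:
    d=R[k]-R['knobtop'];print(k,np.hypot(*d[:2]),np.arctan2(d[1],d[0]))
print([onz("scene",c(*p),.012) for p in((172,470),(415,412))])
E
```

```text
knobtop [0.5656 0.0275 0.1185] 0.0026708579274570504 [0.5677 0.0263 0.118 ] [0.5646 0.0285 0.118 ]
htop [0.4787 0.05   0.1057] 0.002770944891573668 [0.4803 0.0491 0.1057] [0.4775 0.0517 0.1057]
ptr [0.5314 0.035  0.0904] 0.0031570000082732533 [0.5353 0.0329 0.088 ] [0.5309 0.0341 0.088 ]
mark [0.5453 0.0606 0.0869] 0.0014929261829804952 [0.5452 0.0606 0.088 ] [0.5442 0.0628 0.088 ]
knobtop 0.0 0.0
htop 0.08976988913087938 2.8874221592728677
ptr 0.03493761781917543 2.9233900228399623
mark 0.03888280459545358 2.1200581258094497
[array([0.5295, 0.0824, 0.012 ]), array([ 0.5076, -0.0009,  0.012 ])]
```

```bash
cat >> h.py <<'E'
from scipy.spatial.transform import Rotation as Ro
AX=np.array([.5655,.0275]);TH=2.887
def to(pos,yaw):
    s=robot.observe();R=Ro.from_euler('xyz',s["tool_rot"]);T=Ro.from_euler('xyz',[np.pi,0,yaw])
    return np.round(R.inv().apply(np.array(pos)-s["tool_pos"])*100,2),np.round((R.inv()*T).as_rotvec(degrees=True),1)
def lever(j,z,r=.09,yoff=0):   # tool pose at lever angle j
    a=TH+j;return to([*(AX+r*np.array([np.cos(a),np.sin(a)])),z],a-np.pi+yoff)
E
python3 - <<'E'
from h import *
np.set_printoptions(precision=4,suppress=True)
print(tri((105,190),(170,270)),tri((157,330),(325,310)))
for p in((157,330),(105,195),(150,330)):print([onz("scene",p,z) for z in(.1,.2)])
print(lever(0,.16))
E
```

```text
(array([0.6095, 0.2394, 0.1399]), np.float64(0.01877975247470428)) (array([0.3404, 0.2562, 0.1193]), np.float64(0.014860922320446657))
[array([0.3433, 0.2587, 0.1   ]), array([0.2895, 0.2647, 0.2   ])]
[array([0.6517, 0.2349, 0.1   ]), array([0.5469, 0.2449, 0.2   ])]
[array([0.3488, 0.2675, 0.1   ]), array([0.294 , 0.2721, 0.2   ])]
(array([ 46.73, -41.05,   6.68]), array([-0.1,  0. , 34.3]))
```

{"name": "step_arm", "arguments": {"increments": [{"delta_pos": [4.6, -4.1, 0.3], "dr": [0, 0, 3], "fingers": 0}, {"delta_pos": [9.2, -8.2, 0.6], "dr": [0, 0, 7], "fingers": 0}, {"delta_pos": [13.8, -12.3, 1.0], "dr": [0, 0, 10], "fingers": 0}, {"delta_pos": [18.4, -16.4, 1.3], "dr": [0, 0, 13], "fingers": 0}, {"delta_pos": [23, -20.5, 1.6], "dr": [0, 0, 17], "fingers": 0}]}}

```text
time: 0.72
tool_pos: [0.3249, -0.2219, 0.2106]
tool_rot: [3.142, -0.0, 0.044]
contact_force: [1.4, -1.5, 0.1]
opening: 0.0477
grip_force: 0.0
```

```bash
python3 -c "
from h import *
print(lever(0,.16),robot.observe()['time'])"
```

```text
(array([ 16.54, -26.5 ,   5.06]), array([ 0. , -0. , 17.1])) 0.725
```

{"name": "step_arm", "arguments": {"increments": [{"delta_pos": [3.3, -5.2, 1], "dr": [0, 0, 3.5], "fingers": 0.1}, {"delta_pos": [6.5, -10.4, 2], "dr": [0, 0, 7], "fingers": 0.1}, {"delta_pos": [9.8, -15.7, 3], "dr": [0, 0, 10.5], "fingers": 0.1}, {"delta_pos": [13, -21, 4], "dr": [0, 0, 14], "fingers": 0.1}, {"delta_pos": [16.3, -26.2, 5.0], "dr": [0, 0, 17], "fingers": 0.1}]}}

```text
time: 1.35
tool_pos: [0.4751, 0.0469, 0.1604]
tool_rot: [3.141, -0.0, -0.251]
contact_force: [0.2, -0.8, 0.6]
opening: 0.0411
grip_force: 0.0
```

```bash
python3 -c "
from h import *
print(lever(0,.079),robot.observe()['time'])
P=viewer.camera_params('wrist');im=viewer.read_camera('wrist')
import pickle;pickle.dump(P,open('w1.pkl','wb'))
cv2.imwrite('pics/w1.png',im[:,:,::-1]);print(lever(0,.079))
for p in ((*(AX+.09*np.array([np.cos(TH),np.sin(TH)])),.1055),(*AX,.118)):
  q=P['K']@(P['T'][:3,:3].T@(np.array(p)-P['T'][:3,3]));print(q[:2]/q[2])"
```

```text
(array([ 0.24, -0.4 ,  8.14]), array([ 0. , -0. ,  0.2])) 1.35
(array([0.16, 0.24, 8.03]), array([-0.2, -0. ,  0.2]))
[247.96892459 208.6296328 ]
[247.32693571  73.06719116]
```

View pics/w1.png

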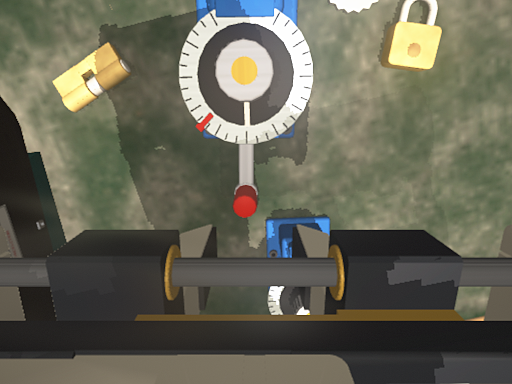

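{"name": "step_arm", "arguments": {"increments": [{"delta_pos": [0.1, 0.0, 2], "dr": [0, 0, 0], "fingers": 0.1}, {"delta_pos": [0.1, 0.0, 4], "dr": [0, 0, 0], "fingers": 0.1}, {"delta_pos": [0.1, 0.0, 6], "dr": [0, 0, 0], "fingers": 0.1}, {"delta_pos": [0.1, 0.0, 7.9], "dr": [0, 0, 0], "fingers": 0.3}, {"delta_pos": [0.1, 0.0, 7.9], "dr": [0, 0, 0], "fingers": 0.4}]}}

```text
time: 2.02
tool_pos: [0.4744, 0.0451, 0.0805]
tool_rot: [3.142, 0.003, -0.25]
contact_force: [0.5, 3.0, -1.6]
opening: 0.0287
grip_force: 1.6
```

```bash
python3 -c "
from h import *
np.set_printoptions(precision=4,suppress=True)
s=robot.observe();print(s)
for j in(.1,.2,.3,.4,.5):print(j,lever(j,.079))"
```

```text
{'time': 2.025, 'qpos': array([-0.0667,  0.4368,  1.845 ,  0.0008,  0.8632,  1.7533]), 'qvel': array([ 0.0027, -0.0273, -0.0237, -0.0013,  0.0281,  0.0004]), 'joint_efforts': array([ -1.6823, -41.9569, -18.2791,  -0.7396,  -0.3532,   0.0234]), 'tool_pos': array([0.4744, 0.0451, 0.0805]), 'tool_rot': array([ 3.1416,  0.0035, -0.2498]), 'contact_force': array([ 0.5126,  3.0068, -1.5676]), 'torque': array([ 0.5548, -0.0243,  0.0533]), 'grip_force': 1.628277562558651, 'opening': 0.028663156150523148}
0.1 (array([0.3 , 0.3 , 0.15]), array([-0. ,  0.2, -5.5]))
0.2 (array([0.43, 1.19, 0.15]), array([ -0. ,   0.2, -11.2]))
0.3 (array([0.65, 2.07, 0.15]), array([ -0. ,   0.2, -16.9]))
0.4 (array([0.96, 2.91, 0.15]), array([ -0. ,   0.2, -22.6]))
0.5 (array([1.34, 3.73, 0.15]), array([ -0. ,   0.2, -28.4]))
```

{"name": "step_arm", "arguments": {"increments": [{"delta_pos": [0.15, 0.1, 0.1], "dr": [0, 0, -2], "fingers": 0.4}, {"delta_pos": [0.25, 0.4, 0.1], "dr": [0, 0, -5], "fingers": 0.4}, {"delta_pos": [0.3, 0.8, 0.1], "dr": [0, 0, -8], "fingers": 0.4}, {"delta_pos": [0.45, 1.2, 0.1], "dr": [0, 0, -11], "fingers": 0.4}, {"delta_pos": [0.55, 1.6, 0.1], "dr": [0, 0, -14], "fingers": 0.4}]}}

```text
time: 2.65
tool_pos: [0.4756, 0.0286, 0.081]
tool_rot: [-3.14, 0.003, -0.004]
contact_force: [-0.7, 5.6, -2.1]
opening: 0.0278
grip_force: 2.8
```

```bash
python3 -c "
from h import *
np.set_printoptions(precision=4,suppress=True)
for j in(.3,.4,.5,.6):print(j,lever(j,.079))"
```

```text
0.3 (array([-0.  ,  0.52,  0.2 ]), array([-0.1,  0.1, -2.8]))
0.4 (array([0.09, 1.41, 0.2 ]), array([-0.1,  0.1, -8.5]))
0.5 (array([0.26, 2.3 , 0.2 ]), array([ -0.1,   0.1, -14.3]))
0.6 (array([0.53, 3.16, 0.19]), array([ -0.1,   0.1, -20. ]))
```

{"name": "step_arm", "arguments": {"increments": [{"delta_pos": [0.0, 0.4, 0], "dr": [0, 0, -3], "fingers": 0.4}, {"delta_pos": [0.05, 0.9, 0], "dr": [0, 0, -6], "fingers": 0.4}, {"delta_pos": [0.1, 1.4, 0], "dr": [0, 0, -9], "fingers": 0.4}, {"delta_pos": [0.2, 1.9, 0], "dr": [0, 0, -12], "fingers": 0.4}, {"delta_pos": [0.3, 2.4, 0], "dr": [0, 0, -14], "fingers": 0.4}]}}

```text
time: 3.28
tool_pos: [0.4788, 0.0045, 0.081]
tool_rot: [-3.14, 0.002, 0.24]
contact_force: [-1.8, 5.6, -2.8]
opening: 0.0271
grip_force: 2.7
```

{"name": "step_arm", "arguments": {"increments": [{"delta_pos": [0, -0.3, 0], "dr": [0, 0, 0], "fingers": 0.2}, {"delta_pos": [0, -0.4, -2], "dr": [0, 0, 0], "fingers": 0.1}, {"delta_pos": [0, -0.4, -5], "dr": [0, 0, 0], "fingers": 0.1}, {"delta_pos": [0, -0.4, -8], "dr": [0, 0, 0], "fingers": 0}, {"delta_pos": [0, -0.4, -9], "dr": [0, 0, 0], "fingers": 0}]}}

```text
time: 3.9
tool_pos: [0.4798, 0.0076, 0.173]
tool_rot: [3.14, -0.004, 0.239]
contact_force: [0.3, 0.0, 0.1]
opening: 0.0456
grip_force: 0.0
```

```bash
cat >> h.py <<'E'
def wrist(f):
    P=viewer.camera_params('wrist');im=viewer.read_camera('wrist')
    import pickle;pickle.dump((P,im),open(f+'.pkl','wb'))
    cv2.imwrite('pics/%s.png'%f,im[:,:,::-1]);return P
def proj(P,p):
    q=P['K']@(P['T'][:3,:3].T@(np.array(p)-P['T'][:3,3]));return q[:2]/q[2]
E
python3 -c "
from h import *
np.set_printoptions(precision=4,suppress=True)
viewer.read_camera('side')
viewer.read_camera('side')
print(robot.observe());P=wrist('w2')
print(proj(P,(*AX,.118)),proj(P,(*AX,.088)))"
```

```text
{'time': 4.0, 'qpos': array([-0.144 ,  0.3132,  1.7318, -0.0003,  1.0943,  1.1881]), 'qvel': array([-0.0026,  0.0306,  0.0353,  0.0006, -0.0222, -0.0014]), 'joint_efforts': array([  0.0542, -40.3552, -22.829 ,   0.055 ,   0.1669,   0.0088]), 'tool_pos': array([0.4792, 0.0076, 0.1717]), 'tool_rot': array([ 3.1404, -0.0021,  0.2389]), 'contact_force': array([-0.104 ,  0.2789,  0.626 ]), 'torque': array([-0.0018, -0.0074,  0.0077]), 'grip_force': 0.0, 'opening': 0.0457948602471023}
[254.7627  81.3984] [254.6398  84.9955]
```

View pics/w2.png

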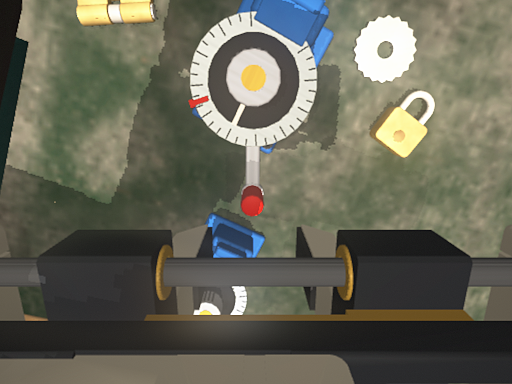

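```bash
cat >> h.py <<'E'
def rect(f,out,z=.088,s=5,half=55):
    import pickle;P,im=pickle.load(open(f+'.pkl','rb'))
    g=np.array([[-1,1],[1,1],[1,-1],[-1,-1]])*half/1000   # dx,dy world; image right=+x, up=+y
    src=np.float32([proj(P,(*(AX+d),z)) for d in g]);n=2*half*s
    M=cv2.getPerspectiveTransform(src,np.float32([[0,0],[n,0],[n,n],[0,n]]))
    w=cv2.warpPerspective(im,M,(n,n),flags=cv2.INTER_CUBIC);cv2.imwrite('pics/'+out,w[:,:,::-1]);return w
E
python3 -c "
from h import *
w=rect('w2','r2.png')"
```

```text
(no output)
```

View pics/r2.png

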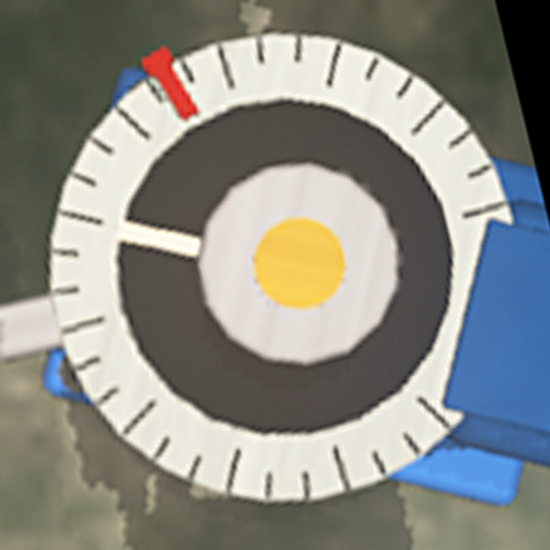

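```bash
sed -i 's/^AX=.*/AX=np.array([.567,.0285]);TH=2.887/' h.py; python3 -c "
from h import *
print(to([*AX,.0925],.24))"
```

```text
(array([9.07, 0.07, 7.82]), array([ 0. , -0. , -0.1]))
```

{"name": "step_arm", "arguments": {"increments": [{"delta_pos": [4.5, 0, 0], "dr": [0, 0, 0], "fingers": -0.2}, {"delta_pos": [9, 0.05, 1], "dr": [0, 0, 0], "fingers": -0.2}, {"delta_pos": [9.05, 0.05, 3.5], "dr": [0, 0, 0], "fingers": -0.2}, {"delta_pos": [9.05, 0.05, 6], "dr": [0, 0, 0], "fingers": -0.2}, {"delta_pos": [9.05, 0.05, 7.7], "dr": [0, 0, 0], "fingers": -0.2}]}}

```text
time: 4.68
tool_pos: [0.5653, 0.0288, 0.0907]
tool_rot: [-3.14, 0.004, 0.239]
contact_force: [0.5, 0.7, 0.4]
opening: 0.0551
grip_force: 0.0
```

{"name": "step_arm", "arguments": {"increments": [{"delta_pos": [0, 0, 0], "dr": [0, 0, 0], "fingers": -0.2}, {"delta_pos": [0, 0, 0], "dr": [0, 0, 0], "fingers": 0.1}, {"delta_pos": [0, 0, 0], "dr": [0, 0, 0], "fingers": 0.4}, {"delta_pos": [0, 0, 0], "dr": [0, 0, 0], "fingers": 0.4}, {"delta_pos": [0, 0, 0], "dr": [0, 0, 0], "fingers": 0.4}], "newtons": 25}}

```text
time: 5.3
tool_pos: [0.567, 0.0295, 0.0945]
tool_rot: [-3.141, -0.001, 0.239]
contact_force: [-0.6, 5.5, 2.9]
opening: 0.0351
grip_force: 25.0
```

```bash
python3 -c "
from h import *
print(robot.observe());print(to([*AX,.0925],.24))"
```

```text
{'time': 5.3, 'qpos': array([-8.37288201e-02,  5.52199627e-01,  1.57946364e+00,  1.42689824e-03,
        1.00910114e+00,  1.24728242e+00]), 'qvel': array([-2.63049947e-04,  6.09360999e-04, -1.16475510e-03,  1.53633978e-03,
       -1.37848188e-03,  4.70417734e-05]), 'joint_efforts': array([ -2.99857646, -48.88119936, -20.78018904,  -1.35942489,
        -0.41753543,  -0.07236883]), 'tool_pos': array([0.56695624, 0.02947225, 0.09449126]), 'tool_rot': array([-3.14071020e+00, -1.16896344e-03,  2.39025075e-01]), 'contact_force': array([-0.58823069,  5.47823602,  2.93739823]), 'torque': array([ 0.94619441,  0.13491075, -0.04678847]), 'grip_force': 25.000479519367218, 'opening': 0.03507566236705296}
(array([-0.02,  0.1 ,  0.2 ]), array([-0.1, -0.1, -0.1]))
```

{"name": "step_arm", "arguments": {"increments": [{"delta_pos": [0, -0.1, 0.03], "dr": [0, 0, 9], "fingers": 0.4}, {"delta_pos": [0, -0.1, 0.06], "dr": [0, 0, 18], "fingers": 0.4}, {"delta_pos": [0, -0.1, 0.1], "dr": [0, 0, 27], "fingers": 0.4}, {"delta_pos": [0, -0.1, 0.13], "dr": [0, 0, 36], "fingers": 0.4}, {"delta_pos": [0, -0.1, 0.16], "dr": [0, 0, 45], "fingers": 0.4}]}}

```text
time: 5.92
tool_pos: [0.567, 0.0297, 0.0929]
tool_rot: [-3.141, -0.001, -0.551]
contact_force: [-0.2, 3.5, 0.7]
opening: 0.0352
grip_force: 25.0
```

{"name": "step_arm", "arguments": {"increments": [{"delta_pos": [0, 0, 0], "dr": [0, 0, 0.7], "fingers": 0.4}, {"delta_pos": [0, 0, 0], "dr": [0, 0, 0.7], "fingers": 0.4}, {"delta_pos": [0, 0, 0], "dr": [0, 0, 0.7], "fingers": 0.4}, {"delta_pos": [0, 0, 0], "dr": [0, 0, 0.7], "fingers": 0.4}, {"delta_pos": [0, 0, 0], "dr": [0, 0, 0.7], "fingers": 0.4}]}}

```text
time: 6.55
tool_pos: [0.567, 0.0296, 0.0929]
tool_rot: [-3.141, -0.001, -0.557]
contact_force: [-1.0, 3.5, 5.5]
opening: 0.0354
grip_force: 25.0
```

```bash
python3 -c "
from h import *
print(robot.observe());P=wrist('w3')
rect('w3','r3.png')
a=viewer.read_camera('scene');np.save('a3.npy',a)"
```

```text
{'time': 6.55, 'qpos': array([-8.27852132e-02,  5.54164671e-01,  1.58122603e+00,  1.17904761e-04,
        1.00490665e+00,  2.04445607e+00]), 'qvel': array([-1.25091220e-03, -1.98086217e-03,  8.66696385e-04, -9.84613783e-05,
       -7.17002234e-04, -3.46483370e-04]), 'joint_efforts': array([ -1.48038313, -47.00179696, -19.52790499,  -0.76726399,
        -0.30022793,  -0.09279322]), 'tool_pos': array([0.56699202, 0.02964824, 0.09286429]), 'tool_rot': array([-3.14091317e+00, -1.10725846e-03, -5.56508484e-01]), 'contact_force': array([-1.03228769,  3.52744911,  5.45007124]), 'torque': array([ 0.53348021,  0.06085382, -0.12513986]), 'grip_force': 25.001065135002136, 'opening': 0.03540729253419317}
```

View pics/r3.png

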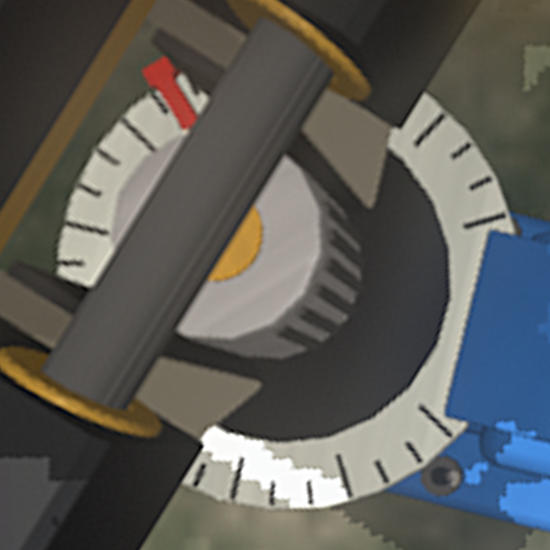

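{"name": "step_arm", "arguments": {"increments": [{"delta_pos": [0, 0, 0], "dr": [0, 0, 0], "fingers": -0.2}, {"delta_pos": [0, 0, 0], "dr": [0, 0, 0], "fingers": -0.2}, {"delta_pos": [0, 0, -2], "dr": [0, 0, 0], "fingers": -0.2}, {"delta_pos": [0, 0, -5], "dr": [0, 0, 0], "fingers": 0}, {"delta_pos": [0, 0, -8], "dr": [0, 0, 0], "fingers": 0}]}}

```text
time: 7.28
tool_pos: [0.5663, 0.0293, 0.1726]
tool_rot: [3.141, 0.001, -0.558]
contact_force: [0.3, -0.4, 1.0]
opening: 0.0463
grip_force: 0.0
```

```bash
python3 -c "
from h import *
print(lever(.43,.165,r=.095),robot.observe()['opening'])"
```

```text
(array([-6.95,  6.39,  0.77]), array([  0. ,   0.1, -42. ])) 0.04625961784678019
```

{"name": "step_arm", "arguments": {"increments": [{"delta_pos": [-1.8, 1.6, 0], "dr": [0, 0, -10], "fingers": 0.1}, {"delta_pos": [-3.5, 3.2, 0], "dr": [0, 0, -20], "fingers": 0.1}, {"delta_pos": [-5.2, 4.8, 0], "dr": [0, 0, -30], "fingers": 0.1}, {"delta_pos": [-6.9, 6.4, 0], "dr": [0, 0, -40], "fingers": 0.1}, {"delta_pos": [-6.9, 6.4, 0], "dr": [0, 0, -42], "fingers": 0.1}]}}

```text
time: 7.9
tool_pos: [0.473, 0.0116, 0.1722]
tool_rot: [3.141, 0.001, 0.175]
contact_force: [0.9, 1.1, -0.6]
opening: 0.0411
grip_force: 0.0
```

```bash
python3 -c "
from h import *
viewer.read_camera('side')
viewer.read_camera('side')
P=wrist('w4')
rect('w4','r4.png')
s=robot.observe();print(s['tool_pos'],s['tool_rot'])
for j in(.4,.43):
  a=TH+j;print(proj(P,(*(AX+.09*np.array([np.cos(a),np.sin(a)])),.1055)))
import pickle
P,im=pickle.load(open('w4.pkl','rb'));h=cv2.cvtColor(im,cv2.COLOR_RGB2HSV)
m=cv2.inRange(h,(0,160,60),(6,255,255))|cv2.inRange(h,(172,160,60),(180,255,255))
n,l,st,c=cv2.connectedComponentsWithStats(m)
print([(st[i].tolist(),c[i]) for i in range(1,n) if st[i][4]>30])"
```

```text
[0.47499064 0.01174233 0.17232302] [ 3.14120462e+00 -7.89131411e-04  1.72335635e-01]
[249.06982394 201.85459407]
[252.64641779 201.89737074]
[([188, 95, 20, 12, 111], array([196.92792793, 100.11711712])), ([247, 181, 23, 30, 425], array([258.16941176, 198.53647059]))]
```

View pics/r4.png

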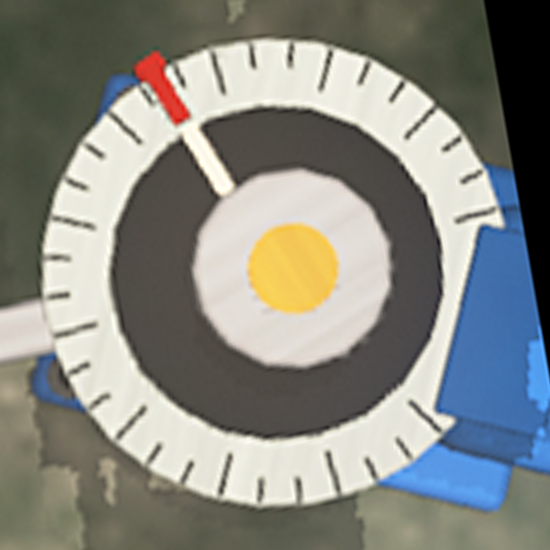

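{"name": "step_arm", "arguments": {"increments": [{"delta_pos": [0.3, 0.2, 2], "dr": [0, 0, 0], "fingers": 0.1}, {"delta_pos": [0.3, 0.2, 4.5], "dr": [0, 0, 0], "fingers": 0.1}, {"delta_pos": [0.3, 0.2, 7], "dr": [0, 0, 0], "fingers": 0.1}, {"delta_pos": [0.3, 0.2, 9.2], "dr": [0, 0, 0], "fingers": 0.1}, {"delta_pos": [0.3, 0.2, 9.2], "dr": [0, 0, 0], "fingers": 0.3}]}}

```text
time: 8.68
tool_pos: [0.477, 0.0106, 0.0788]
tool_rot: [-3.141, 0.003, 0.173]
contact_force: [-0.1, 0.5, 0.1]
opening: 0.0357
grip_force: 0.0
```

```bash
cat >> h.py <<'E'
def feel():
    s=robot.observe();R=Ro.from_euler('xyz',s["tool_rot"]);f=R.inv().apply(s["contact_force"])
    d=s["tool_pos"][:2]-AX
    print("t",s["time"],"Ftool",f.round(2),"mom",s["torque"].round(2),"r",np.hypot(*d).round(4),"j",(np.arctan2(d[1],d[0])%(2*np.pi)-TH).round(3),"yawj",(s["tool_rot"][2]+np.pi-TH).round(3),"z",s["tool_pos"][2].round(4),"open",round(s["opening"],4))
def plan(j0,dj,z=.079,n=5,r=.09):
    for k in range(1,n+1):print(lever(j0+dj*k/n,z,r))
E
python3 -c "
from h import *
feel()
plan(.46,-.4)"
```

```text
t 8.675 Ftool [ 0.04 -0.54 -0.13] mom [ 0.04  0.04 -0.02] r 0.0917 j 0.451 yawj 0.428 z 0.0788 open 0.0357
(array([ 0.18, -0.64, -0.02]), array([-0. ,  0.2,  2.7]))
(array([ 0.25, -1.36, -0.02]), array([-0. ,  0.2,  7.3]))
(array([ 0.37, -2.07, -0.02]), array([-0. ,  0.2, 11.9]))
(array([ 0.54, -2.77, -0.02]), array([-0. ,  0.2, 16.5]))
(array([ 0.77, -3.45, -0.02]), array([-0. ,  0.2, 21.1]))
```

{"name": "step_arm", "arguments": {"increments": [{"delta_pos": [0.15, -0.6, 0], "dr": [0, 0, 3], "fingers": 0.3}, {"delta_pos": [0.2, -1.3, 0], "dr": [0, 0, 7], "fingers": 0.3}, {"delta_pos": [0.3, -2.0, 0], "dr": [0, 0, 12], "fingers": 0.3}, {"delta_pos": [0.45, -2.6, 0], "dr": [0, 0, 16], "fingers": 0.3}, {"delta_pos": [0.6, -3.1, 0], "dr": [0, 0, 19], "fingers": 0.3}]}}

```text
time: 9.3
tool_pos: [0.4786, 0.0413, 0.0808]
tool_rot: [3.14, -0.001, -0.16]
contact_force: [-1.3, -5.0, -3.3]
opening: 0.0321
grip_force: 2.7
```

```bash
python3 -c "
from h import *
feel()
plan(.1,-.15)"
```

```text
t 9.3 Ftool [-0.48  5.1   3.28] mom [-0.76  0.06 -0.04] r 0.0893 j 0.111 yawj 0.095 z 0.0808 open 0.0321
(array([-0.07, -0.37,  0.18]), array([ 0.1, -0. ,  1.4]))
(array([-0.06, -0.64,  0.18]), array([ 0.1, -0. ,  3.2]))
(array([-0.04, -0.91,  0.18]), array([ 0.1, -0. ,  4.9]))
(array([-0.01, -1.18,  0.18]), array([ 0.1, -0. ,  6.6]))
(array([ 0.03, -1.44,  0.18]), array([ 0.1, -0. ,  8.3]))
```

{"name": "step_arm", "arguments": {"increments": [{"delta_pos": [0, -0.22, 0], "dr": [0, 0, 1.4], "fingers": 0.3}, {"delta_pos": [0.01, -0.44, 0], "dr": [0, 0, 2.8], "fingers": 0.3}, {"delta_pos": [0.03, -0.66, 0], "dr": [0, 0, 4.2], "fingers": 0.3}, {"delta_pos": [0.05, -0.88, 0], "dr": [0, 0, 5.6], "fingers": 0.3}, {"delta_pos": [0.07, -1.1, 0], "dr": [0, 0, 7], "fingers": 0.3}]}}

```text
time: 9.93
tool_pos: [0.4807, 0.0521, 0.0808]
tool_rot: [3.14, -0.0, -0.28]
contact_force: [-1.2, -5.8, -0.1]
opening: 0.0321
grip_force: 2.6
```

```bash
python3 -c "
from h import *
feel()"
```

```text
t 9.925 Ftool [0.47 5.87 0.06] mom [-0.77  0.3   0.06] r 0.0895 j -0.012 yawj -0.026 z 0.0808 open 0.0321
```

{"name": "step_arm", "arguments": {"increments": [{"delta_pos": [0, -0.22, 0], "dr": [0, 0, 1.4], "fingers": 0.3}, {"delta_pos": [0.01, -0.44, 0], "dr": [0, 0, 2.8], "fingers": 0.3}, {"delta_pos": [0.03, -0.66, 0], "dr": [0, 0, 4.2], "fingers": 0.3}, {"delta_pos": [0.05, -0.88, 0], "dr": [0, 0, 5.6], "fingers": 0.3}, {"delta_pos": [0.07, -1.1, 0], "dr": [0, 0, 7], "fingers": 0.3}]}}

```text
time: 10.55
tool_pos: [0.4841, 0.0625, 0.0808]
tool_rot: [3.14, 0.0, -0.402]
contact_force: [-2.0, -4.8, -1.1]
opening: 0.0321
grip_force: 2.7
```

```bash
python3 -c "
from h import *
feel()"
```

```text
t 10.55 Ftool [0.08 5.17 1.1 ] mom [-0.71  0.39  0.01] r 0.0897 j -0.135 yawj -0.148 z 0.0808 open 0.0321
```

{"name": "step_arm", "arguments": {"increments": [{"delta_pos": [0, -0.22, 0], "dr": [0, 0, 1.4], "fingers": 0.3}, {"delta_pos": [0.01, -0.44, 0], "dr": [0, 0, 2.8], "fingers": 0.3}, {"delta_pos": [0.03, -0.66, 0], "dr": [0, 0, 4.2], "fingers": 0.3}, {"delta_pos": [0.05, -0.88, 0], "dr": [0, 0, 5.6], "fingers": 0.3}, {"delta_pos": [0.07, -1.1, 0], "dr": [0, 0, 7], "fingers": 0.3}]}}

```text
time: 11.18
tool_pos: [0.4887, 0.0725, 0.0807]
tool_rot: [3.14, 0.001, -0.525]
contact_force: [-3.5, -3.8, 0.6]
opening: 0.0322
grip_force: 2.7
```

```bash
python3 -c "
from h import *
feel()"
```

```text
t 11.175 Ftool [-1.16  5.05 -0.56] mom [-0.69  0.52 -0.01] r 0.0898 j -0.257 yawj -0.27 z 0.0807 open 0.0322
```

{"name": "step_arm", "arguments": {"increments": [{"delta_pos": [0, -0.22, 0], "dr": [0, 0, 1.4], "fingers": 0.3}, {"delta_pos": [0.01, -0.44, 0], "dr": [0, 0, 2.8], "fingers": 0.3}, {"delta_pos": [0.03, -0.66, 0], "dr": [0, 0, 4.2], "fingers": 0.3}, {"delta_pos": [0.05, -0.88, 0], "dr": [0, 0, 5.6], "fingers": 0.3}, {"delta_pos": [0.07, -1.1, 0], "dr": [0, 0, 7], "fingers": 0.3}]}}

```text
time: 11.8
tool_pos: [0.4945, 0.0816, 0.0807]
tool_rot: [3.139, 0.001, -0.647]
contact_force: [-3.7, -4.9, 1.2]
opening: 0.0322
grip_force: 3.1
```

```bash
python3 -c "
from h import *
feel()"
```

```text
t 11.8 Ftool [ 0.02  6.15 -1.17] mom [-0.66  0.78 -0.01] r 0.0899 j -0.378 yawj -0.392 z 0.0807 open 0.0322
```

{"name": "step_arm", "arguments": {"increments": [{"delta_pos": [0, -0.18, 0], "dr": [0, 0, 1.2], "fingers": 0.3}, {"delta_pos": [0.01, -0.36, 0], "dr": [0, 0, 2.3], "fingers": 0.3}, {"delta_pos": [0.02, -0.54, 0], "dr": [0, 0, 3.5], "fingers": 0.3}, {"delta_pos": [0.03, -0.72, 0], "dr": [0, 0, 4.7], "fingers": 0.3}, {"delta_pos": [0.05, -0.9, 0], "dr": [0, 0, 5.8], "fingers": 0.3}]}}

```text
time: 12.42
tool_pos: [0.4999, 0.0884, 0.0807]
tool_rot: [3.139, 0.001, -0.748]
contact_force: [-4.9, -5.2, 1.7]
opening: 0.0322
grip_force: 3.8
```

```bash
python3 -c "
from h import *
feel()"
```

```text
t 12.425 Ftool [-0.02  7.18 -1.7 ] mom [-0.8   0.95  0.02] r 0.0899 j -0.474 yawj -0.493 z 0.0807 open 0.0322
```

{"name": "step_arm", "arguments": {"increments": [{"delta_pos": [0, -0.17, 0], "dr": [0, 0, 1.1], "fingers": 0.3}, {"delta_pos": [0.01, -0.34, 0], "dr": [0, 0, 2.2], "fingers": 0.3}, {"delta_pos": [0.02, -0.51, 0], "dr": [0, 0, 3.3], "fingers": 0.3}, {"delta_pos": [0.03, -0.68, 0], "dr": [0, 0, 4.4], "fingers": 0.3}, {"delta_pos": [0.04, -0.85, 0], "dr": [0, 0, 5.5], "fingers": 0.3}]}}

```text
time: 13.05
tool_pos: [0.5056, 0.0942, 0.0807]
tool_rot: [3.138, 0.001, -0.844]
contact_force: [-6.7, -5.3, 3.4]
opening: 0.0324
grip_force: 4.4
```

```bash
python3 -c "
from h import *
feel()"
```

```text
t 13.05 Ftool [-0.49  8.54 -3.37] mom [-0.91  1.11 -0.05] r 0.0899 j -0.565 yawj -0.589 z 0.0807 open 0.0324
```

{"name": "step_arm", "arguments": {"increments": [{"delta_pos": [0, -0.06, 0], "dr": [0, 0, 0.4], "fingers": 0.3}, {"delta_pos": [0, -0.12, 0], "dr": [0, 0, 0.8], "fingers": 0.3}, {"delta_pos": [0, -0.18, 0], "dr": [0, 0, 1.2], "fingers": 0.3}, {"delta_pos": [0, -0.24, 0], "dr": [0, 0, 1.6], "fingers": 0.3}, {"delta_pos": [0.01, -0.3, 0], "dr": [0, 0, 1.9], "fingers": 0.3}]}}

```text
time: 13.68
tool_pos: [0.5077, 0.0961, 0.0806]
tool_rot: [3.137, 0.001, -0.876]
contact_force: [-7.3, -6.0, 3.7]
opening: 0.0321
grip_force: 4.6
```

```bash
python3 -c "
from h import *
feel()"
```

```text
t 13.675 Ftool [-0.09  9.42 -3.67] mom [-0.84  1.21  0.02] r 0.0899 j -0.596 yawj -0.622 z 0.0806 open 0.0321
```

{"name": "step_arm", "arguments": {"increments": [{"delta_pos": [0, 0.4, 0], "dr": [0, 0, 0], "fingers": 0.2}, {"delta_pos": [0, 0.8, 0], "dr": [0, 0, 0], "fingers": 0.1}, {"delta_pos": [0, 0.8, -3], "dr": [0, 0, 0], "fingers": 0.1}, {"delta_pos": [0, 0.8, -6], "dr": [0, 0, 0], "fingers": 0.1}, {"delta_pos": [0, 0.8, -9], "dr": [0, 0, 0], "fingers": 0.1}]}}

```text
time: 14.3
tool_pos: [0.5034, 0.0919, 0.1715]
tool_rot: [-3.141, -0.0, -0.876]
contact_force: [-0.0, -0.7, 0.3]
opening: 0.0413
grip_force: 0.0
```

```bash
python3 -c "
from h import *
viewer.read_camera('side')
viewer.read_camera('side')
P=wrist('w5')
rect('w5','r5.png')
feel()"
```

```text
t 14.45 Ftool [-0.8  -0.91  0.97] mom [ 0.08  0.01 -0.05] r 0.0892 j -0.536 yawj -0.622 z 0.1719 open 0.0412
```

View pics/r5.png

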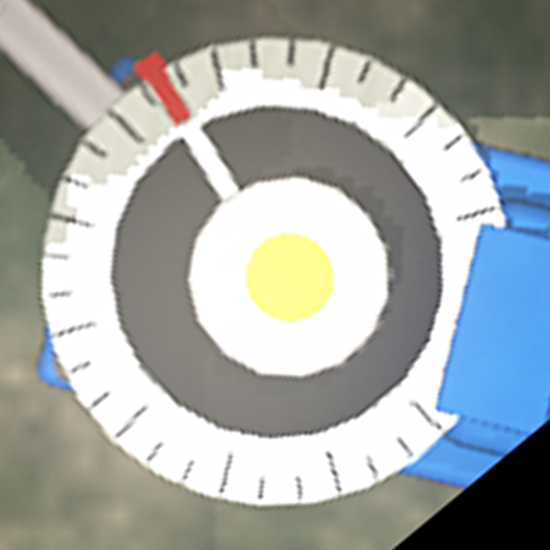

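The rectified wrist view shows the pointer (outer end at (188,128)) in line with the red mark (inner end at (181,121)), within about 0.01 rad. The last push was about 9 N, and the gripper is now clear.

```bash
python3 -c "
from cell import robot
print(robot.hand_in())"
```

```text
the job is handed in; nothing more can be done
None
```

I handed the job in: nut freed, pointer set at the red mark (within about 0.01 rad by the wrist camera), nut locked again at about 9 N on the handle, neighbouring things never touched, done in about 14.5 s of the 61 s; no verdict came back.

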